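# Find the rocking corner of the balance plate and press its shim flat

## Robot

A 7-joint arm with a two-finger parallel gripper is mounted at the origin on a cart in front of the work surface, level with it; the furniture and walls round the work are solid. World frame = base frame: x ahead of the robot, y to its left, z up, the work surface at z = 0. Lengths are in m, angles in rad, forces in N, time in s.
With the tool pointing down it reaches from about 0.425 to 0.925 m from the base axis. Payload 6.8 kg.
Tool frame: the origin (TCP) lies at the very end of the fingers, on their centre line; the grasp point (between the pads) lies bot.tcp_to_grasp behind it (bot.tcp_to_grasp is the distance from the TCP to the grasp point, in m); z points along the fingers, y is the line along which they close (so a half turn about z gives the same grasp; the last joint's range is limited). The gripper opens to 85 mm and grips with 20 to 120 N. Pads are 22 mm wide; open, the fingers measure 114 mm over their backs; the gripper's body (76 mm by 85 mm) begins 54 mm behind the grasp point. The pads swing forward as they close: fully open they stand 13 mm farther back than shut.
Start: joints at [1.03, 0.477, 0.022, 1.555, -0.011, 1.109, -0.083], TCP at [0.283, -0.613, 0.193] pointing down, gripper open.
Joint ranges: [-2.96, 2.96], [-0.34, 2.1], [-1.41, 1.46], [0.24, 2.44], [-1.37, 4.51], [0.17, 1.92], [-2.96, 2.96]. Speed limits (rad/s): [2.39, 2.39, 3.14, 3.14, 3.14, 3.14, 3.14].

## Interface

Orientations are given as a unit quaternion [w, x, y, z].
In Python, from station import bot gives the robot as it stands.
- The arm moves only by the tool servo_tool, never from a script. Its argument "motion" is a list that holds one entry, the list of rows, each a list of 7 numbers: the shift along the tool's x, y, z in m, then the turn, a rotation vector about the tool's x, y, z in units of 5 degrees (1.0 is 5 degrees), then the opening, from 0 (shut) to 1 (fully open). A call has 1 to 20 rows; each row is the pose to reach, as a shift and turn from the pose commanded when the call began, along the tool's axes at that moment; what a row does not reach only later rows make up. A row lasts 1/12 s, in which the tool goes at most 41.7 mm and 7.16 degrees, less where a joint would pass 70% of its speed; a pose out of reach is approached as far as the arm can. A call with a gripper value outside its range is refused whole. The fingers move at their own pace and stop on an object; "grip_force" is the grip in N (left out, the last holds). Time passes only in rows, so rows that repeat a pose let the fingers close. It gives the time, the measured TCP pose, the force, the opening and the grip force at its end, in the units of the state.
- bot.get_obs(): the state, without advancing time (a new reading comes with each control period).
- bot.read_camera(name): name is "scene" or "top"; returns a dict with "img" (384x512x3 uint8, red, green, blue), "K" (3x3 intrinsics, pixels), "pose" (4x4, takes a point from camera to world coordinates). Camera axes: x right, y down, z forward; pixel columns grow to the right and rows downward; lengths in m; the calibration is good to about 2 mm. A picture is of the moment at which its call begins. There is no depth.
- bot.hand_in(): hands the job in; it is judged then, once.
The state is a dict: "t": time; "q": joint angles; "joint_vel": joint speeds; "joint_torque": joint torques, N m; "eef_pos": TCP position; "tool_rot": TCP orientation; "contact_force": force on the tool from outside, world axes, zero at the start; "torque": the same for the moment, N m; "gripper_width": opening from 0.0 (shut) to 1.0 (fully open); "grasp_force": force on a finger pad.
Only numpy, scipy, OpenCV 4.12 (cv2) and the standard library are available. Lean on these libraries where they do the work, as an engineer would, in place of code of your own. Each camera call takes 0.05 s, during which the arm holds its last target. There are 200 camera calls.

## Task

One corner of the steel balance plate rocks. With the fingertips press down firmly on all four corners in turn, front left, rear left, rear right, front right as seen from the robot, to find the corner that gives way; then press the raised shim tab beside that corner down until it lies fully flat. Leave the other three shims up, do not lift the plate, and leave the vial standing on it and everything else where it is.

Things in the scene. Friction and masses are not known exactly. Their poses are not given: they have to be found in the camera images.
- stand: low fixed aluminium stand, 142x142x8 mm slab; origin at the centre of its underside on the worktop, x to the rear (away from the robot), y to the left, z up. Small stop pins reach 26 mm above the worktop all round the plate.
- plate: loose square steel plate 120x120x10 mm, about 1.2 kg, lying on four feet on the stand; origin at the centre of its underside, 22 mm above the worktop; top face 32 mm above the worktop. Axes as the stand's. It stays within stop pins with 2 to 3 mm of play.
- corner_fl (a point): point on the plate's top face directly over its front left foot, 45 mm from the centre in the plate's x and y, marked by a small dark disc: where to press that corner. Three corners stand solid; the one over the soft foot gives way 5 mm (its dip begins at about 3.5 N and is complete at about 6 N) and springs back when let go; the diagonally facing corner then rises.
- corner_rl (a point): point on the plate's top face directly over its rear left foot, 45 mm from the centre in the plate's x and y, marked by a small dark disc: where to press that corner. Three corners stand solid; the one over the soft foot gives way 5 mm (its dip begins at about 3.5 N and is complete at about 6 N) and springs back when let go; the diagonally facing corner then rises.
- corner_rr (a point): point on the plate's top face directly over its rear right foot, 45 mm from the centre in the plate's x and y, marked by a small dark disc: where to press that corner. Three corners stand solid; the one over the soft foot gives way 5 mm (its dip begins at about 3.5 N and is complete at about 6 N) and springs back when let go; the diagonally facing corner then rises.
- corner_fr (a point): point on the plate's top face directly over its front right foot, 45 mm from the centre in the plate's x and y, marked by a small dark disc: where to press that corner. Three corners stand solid; the one over the soft foot gives way 5 mm (its dip begins at about 3.5 N and is complete at about 6 N) and springs back when let go; the diagonally facing corner then rises.
- tab_fl (a point): where to press the front left corner's shim: on the top of its raised steel tab, 28 mm out from the hinge and 18 mm from the tab's tip. The tab is 20 mm wide, 3 mm thick, sticks out from the left side of the stand beside that corner, its free end 46 mm out from the hinge. This point is about 22 to 23 mm above the worktop when raised, 16 mm when flat.
- shim_fl (a joint): angle of the front left shim, rad: 0 = tab raised as found, 0.25 = pressed flat (level, end stop). Its hinge is stiff: about 7 N at the press point moves it, and it stays where it is left. Flat, its inner end fills the gap under the plate. Hinge line along x, 66 mm from the stand's centre in y, shim centred 24 mm from it in x, 14.5 mm above the worktop.
- tab_rl (a point): where to press the rear left corner's shim: on the top of its raised steel tab, 28 mm out from the hinge and 18 mm from the tab's tip. The tab is 20 mm wide, 3 mm thick, sticks out from the left side of the stand beside that corner, its free end 46 mm out from the hinge. This point is about 22 to 23 mm above the worktop when raised, 16 mm when flat.
- shim_rl (a joint): angle of the rear left shim, rad: 0 = tab raised as found, 0.25 = pressed flat (level, end stop). Its hinge is stiff: about 7 N at the press point moves it, and it stays where it is left. Flat, its inner end fills the gap under the plate. Hinge line along x, 66 mm from the stand's centre in y, shim centred 24 mm from it in x, 14.5 mm above the worktop.
- tab_rr (a point): where to press the rear right corner's shim: on the top of its raised steel tab, 28 mm out from the hinge and 18 mm from the tab's tip. The tab is 20 mm wide, 3 mm thick, sticks out from the right side of the stand beside that corner, its free end 46 mm out from the hinge. This point is about 22 to 23 mm above the worktop when raised, 16 mm when flat.
- shim_rr (a joint): angle of the rear right shim, rad: 0 = tab raised as found, 0.25 = pressed flat (level, end stop). Its hinge is stiff: about 7 N at the press point moves it, and it stays where it is left. Flat, its inner end fills the gap under the plate. Hinge line along x, 66 mm from the stand's centre in y, shim centred 24 mm from it in x, 14.5 mm above the worktop.
- tab_fr (a point): where to press the front right corner's shim: on the top of its raised steel tab, 28 mm out from the hinge and 18 mm from the tab's tip. The tab is 20 mm wide, 3 mm thick, sticks out from the right side of the stand beside that corner, its free end 46 mm out from the hinge. This point is about 22 to 23 mm above the worktop when raised, 16 mm when flat.
- shim_fr (a joint): angle of the front right shim, rad: 0 = tab raised as found, 0.25 = pressed flat (level, end stop). Its hinge is stiff: about 7 N at the press point moves it, and it stays where it is left. Flat, its inner end fills the gap under the plate. Hinge line along x, 66 mm from the stand's centre in y, shim centred 24 mm from it in x, 14.5 mm above the worktop.
- soft_foot (a joint): how far the one soft foot under the plate is pressed down, m: 0 = up, 0.005 = bottomed. It may be under any of the four corners.
- brown_vial: small brown glass vial, 23 mm dia, 54 mm tall, standing on the middle of the plate. Not part of the work; leave alone. Origin at the centre of its underside.
- gauze_roll: white gauze roll, upright cylinder 50 mm dia, 61 mm tall, on the worktop to the left of the stand. Not part of the work; leave alone. Origin at the centre of its underside.
- timer: white lab timer, 55x62x22 mm, on the worktop to the left. Not part of the work; leave alone. Origin at the centre of its underside.
- slide_box: blue slide box, 66x98x35 mm, behind the stand. Not part of the work; leave alone. Origin at the centre of its underside.
- marker: marker pen, 136 mm long, 17 mm thick, lying to the right of the stand. Not part of the work; leave alone. Origin at the centre of its underside.
- clear_clip: clear plastic clip, 20x74x17 mm, on the worktop to the left. Not part of the work; leave alone. Origin at the centre of its underside.

How it is judged:
On the way, in this order (a step that is already met when the one before it is completed fails the run):
1. the front left corner of the plate is pressed with the fingers (over 4 N, tool within 45 mm of that corner's mark), to the bottom of its dip (over 4 mm) if it is the one that rocks (contact force between the fingers and plate above 4 N and horizontal distance between the grasp point and corner_fl below 0.045 m and (not (horizontal distance between corner_fl and soft_foot below 0.03 m) or value of joint soft_foot above 0.004 m)), for 0.1 s.
2. the rear left corner of the plate is pressed with the fingers (over 4 N, tool within 45 mm of that corner's mark), to the bottom of its dip (over 4 mm) if it is the one that rocks (contact force between the fingers and plate above 4 N and horizontal distance between the grasp point and corner_rl below 0.045 m and (not (horizontal distance between corner_rl and soft_foot below 0.03 m) or value of joint soft_foot above 0.004 m)), for 0.1 s.
3. the rear right corner of the plate is pressed with the fingers (over 4 N, tool within 45 mm of that corner's mark), to the bottom of its dip (over 4 mm) if it is the one that rocks (contact force between the fingers and plate above 4 N and horizontal distance between the grasp point and corner_rr below 0.045 m and (not (horizontal distance between corner_rr and soft_foot below 0.03 m) or value of joint soft_foot above 0.004 m)), for 0.1 s.
4. the front right corner of the plate is pressed with the fingers (over 4 N, tool within 45 mm of that corner's mark), to the bottom of its dip (over 4 mm) if it is the one that rocks (contact force between the fingers and plate above 4 N and horizontal distance between the grasp point and corner_fr below 0.045 m and (not (horizontal distance between corner_fr and soft_foot below 0.03 m) or value of joint soft_foot above 0.004 m)), for 0.1 s.
5. the shim of the rocking corner is pressed flat (over 0.22 of 0.25 rad) (((horizontal distance between corner_fl and soft_foot below 0.03 m and value of joint shim_fl above 0.22 rad) or (horizontal distance between corner_rl and soft_foot below 0.03 m and value of joint shim_rl above 0.22 rad) or (horizontal distance between corner_rr and soft_foot below 0.03 m and value of joint shim_rr above 0.22 rad) or (horizontal distance between corner_fr and soft_foot below 0.03 m and value of joint shim_fr above 0.22 rad))), for 0.2 s.
At the end, for the whole second after the job is handed in: The rocking corner's shim is flat (over 0.22 of 0.25 rad), the others still up (under 0.08 rad), the plate at rest, level (tilt under 0.025 rad), centre within 5 mm of its height, soft foot down by less than 2.5 mm, the brown vial upright (tilt under 0.3 rad) (((horizontal distance between corner_fl and soft_foot below 0.03 m and value of joint shim_fl above 0.22 rad) or (horizontal distance between corner_rl and soft_foot below 0.03 m and value of joint shim_rl above 0.22 rad) or (horizontal distance between corner_rr and soft_foot below 0.03 m and value of joint shim_rr above 0.22 rad) or (horizontal distance between corner_fr and soft_foot below 0.03 m and value of joint shim_fr above 0.22 rad)) and (horizontal distance between corner_fl and soft_foot below 0.03 m or value of joint shim_fl below 0.08 rad) and (horizontal distance between corner_rl and soft_foot below 0.03 m or value of joint shim_rl below 0.08 rad) and (horizontal distance between corner_rr and soft_foot below 0.03 m or value of joint shim_rr below 0.08 rad) and (horizontal distance between corner_fr and soft_foot below 0.03 m or value of joint shim_fr below 0.08 rad) and value of joint soft_foot below 0.0025 m and angle between plate's own z axis and vertical below 0.025 rad and linear speed of plate below 0.02 m/s and z of plate in the frame of stand below 0.027 m and angle between brown_vial's own z axis and vertical below 0.3 rad); the robot touches nothing.
It fails at once if a shim is pressed down (over 0.12 rad) beside a corner that does not rock ((not (horizontal distance between corner_fl and soft_foot below 0.03 m) and value of joint shim_fl above 0.12 rad) or (not (horizontal distance between corner_rl and soft_foot below 0.03 m) and value of joint shim_rl above 0.12 rad) or (not (horizontal distance between corner_rr and soft_foot below 0.03 m) and value of joint shim_rr above 0.12 rad) or (not (horizontal distance between corner_fr and soft_foot below 0.03 m) and value of joint shim_fr above 0.12 rad)).
It fails at once if the plate is lifted (its centre more than 6 mm) (z of plate in the frame of stand above 0.028 m).
It fails at once if a bystander (brown vial, gauze roll, timer, slide box, marker or clip) is moved by more than 25 mm (distance of any of brown_vial, gauze_roll, timer, slide_box, marker, clear_clip from where it was at the start of the episode above 0.025 m).
It fails at once if the brown vial is tipped (over 0.5 rad) (angle between brown_vial's own z axis and vertical above 0.5 rad).
It also fails if it takes over 58 s, if anything falls off the work surface, if the arm or the gripper's body presses on something with over 40 N, if the wrist force passes 120 N, or if a joint passes its speed limit or range.

## Working session

There is one attempt and no reset: what is moved stays moved. The work goes in short steps, Python scripts to look and compute and a tool call to move; the robot and the scene stay as the last step left them, time stands still between calls to the robot, and variables do not carry over. Pictures are saved under pics/ and viewed, at most 10 in all, crops included, and the job is handed in when it is done.

Besides the shell and the picture viewer there is one more tool, called after "Request:" as name(argument=value, ...) on one line, values as JSON. servo_tool: Moves the arm, as the interface text tells. Its arguments: {"type":"object","properties":{"motion":{"type":"array"},"grip_force":{"type":"number"}},"required":["motion"]}

```bash
mkdir -p pics; python3 - <<'E'
from station import bot
import cv2
o=bot.get_obs()
for k in o: print(k,o[k])
print(bot.tcp_to_grasp)
for n in("scene","top"):
    c=bot.read_camera(n); cv2.imwrite(f"pics/{n}0.png",cv2.cvtColor(c["img"],cv2.COLOR_RGB2BGR)); print(c["K"].round(1).tolist(),c["pose"].round(3).tolist())
E
```

```text
t 0.0
q [ 1.02986074  0.47782387  0.02233411  1.55647767 -0.01150908  1.10930401
 -0.08308762]
joint_vel [-9.59659644e-04 -1.69766405e-03  1.69967542e-03  2.78808350e-06
 -6.03551362e-04  1.71001405e-03  6.38970807e-04]
joint_torque [ 5.70151201e-05 -5.96451473e+01  1.60804119e+00 -2.81203669e+01
  1.24868556e-02  9.18611535e-03  9.07763592e-06]
eef_pos [ 0.28282584 -0.61213804  0.19149867]
tool_rot [-9.04199018e-04  9.76668774e-01  2.14749195e-01 -2.65744987e-04]
contact_force [ 1.28224127 -0.64387855 -0.18451985]
torque [-0.03704638  0.00038492  0.01371926]
grasp_force 0.0
gripper_width 1.0015046177584286
0.0187
[[464.9, 0.0, 259.7], [0.0, 464.9, 191.9], [0.0, 0.0, 1.0]] [[-0.86, -0.248, 0.445, -0.022], [-0.509, 0.377, -0.774, 0.948], [0.024, -0.892, -0.451, 0.716], [0.0, 0.0, 0.0, 1.0]]
[[452.2, 0.0, 253.4], [0.0, 452.2, 192.3], [0.0, 0.0, 1.0]] [[0.069, -0.976, 0.208, 0.314], [-0.998, -0.068, 0.012, -0.196], [0.003, -0.208, -0.978, 1.333], [0.0, 0.0, 0.0, 1.0]]
```

View pics/top0.png

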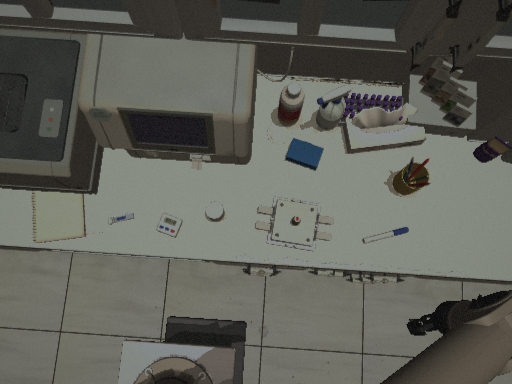

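View pics/scene0.png

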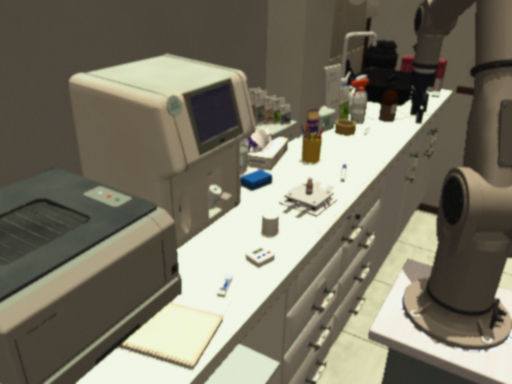

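The top view shows the stand near (295,222), with tabs at (265,210), (263,225), (325,220) and (323,236). The vial is at (295,220), and the gripper is at lower right (430,325). Next I'll enlarge both views and locate the discs and tabs.

```bash
cat > h.py <<'E'
import numpy as np, cv2
from station import bot
from scipy.spatial.transform import Rotation as R
def ray(c,u,v,z):
    d=c["pose"][:3,:3]@np.linalg.solve(c["K"],[u,v,1.]); o=c["pose"][:3,3]
    return (o+d*(z-o[2])/d[2])
def proj(c,p):
    q=np.linalg.inv(c["pose"])@np.append(p,1); k=c["K"]@q[:3]; return k[:2]/k[2]
E
python3 - <<'E'
from h import *
c=bot.read_camera("top"); s=bot.read_camera("scene")
a=cv2.resize(c["img"][185:260,245:345],None,fx=8,fy=8,interpolation=cv2.INTER_CUBIC)
cv2.imwrite("pics/topc.png",a[...,::-1])
b=cv2.resize(s["img"][170:225,270:350],None,fx=8,fy=8,interpolation=cv2.INTER_CUBIC)
cv2.imwrite("pics/scc.png",b[...,::-1])
for n,u,v in(("ctr",295,222),("tab",265,210),("tab",263,225),("tab",325,220),("tab",323,236)): print(n,ray(c,u,v,.03).round(4))
E
```

```text
ctr [ 0.5112 -0.3069  0.03  ]
tab [ 0.5404 -0.2176  0.03  ]
tab [ 0.496  -0.2147  0.03  ]
tab [ 0.5231 -0.3937  0.03  ]
tab [ 0.4761 -0.3896  0.03  ]
```

View pics/topc.png

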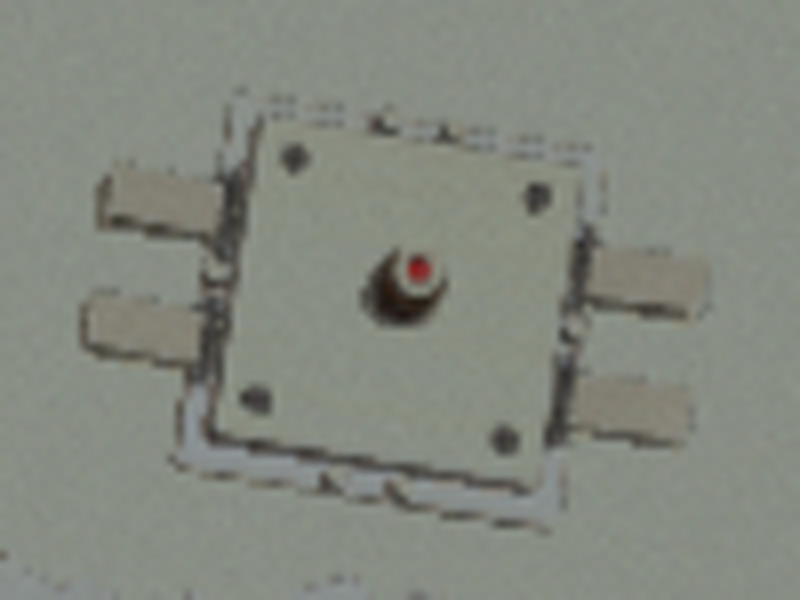

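View pics/scc.png

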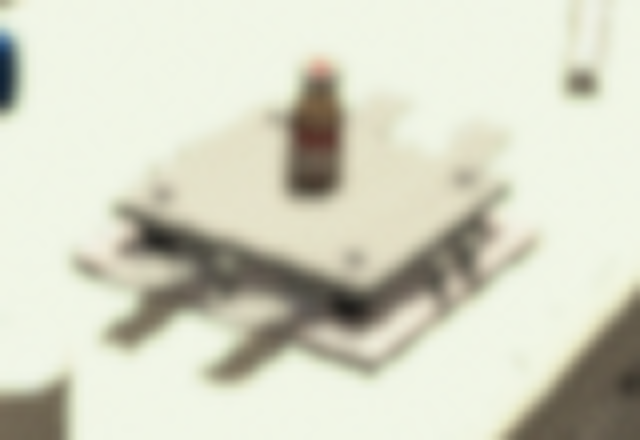

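The top crop shows four discs at RL (295,157), RR (538,197), FL (257,399) and FR (505,439) in crop pixels. The vial stands mid-plate and all four tabs are visible, with two on each side. The scene crop agrees.

```bash
cat >> h.py <<'E'
def goal(P,yaw=None):
    """shift in tool axes and turn about tool z (5 deg units) to TCP P, tool x along world angle yaw"""
    o=bot.get_obs(); w,x,y,z=o["tool_rot"]; r=R.from_quat([x,y,z,w])
    s=r.inv().apply(np.array(P)-o["eef_pos"])
    t=np.zeros(3)
    if yaw is not None:
        g=R.from_matrix(np.array([[np.cos(yaw),np.sin(yaw),0],[np.sin(yaw),-np.cos(yaw),0],[0,0,-1]]))
        t=(r.inv()*g).as_rotvec(degrees=True)/5
    return s.round(4),t.round(3)
E
python3 - <<'E'
from h import *
c=bot.read_camera("top"); g=cv2.cvtColor(c["img"],cv2.COLOR_RGB2GRAY).astype(float)
est=dict(fl=(257,399),rl=(295,157),rr=(538,197),fr=(505,439)); P={}
for k,(x,y) in est.items():
    u,v=244.5+(x+.5)/8,184.5+(y+.5)/8; i,j=int(round(v)),int(round(u))
    w=g[i-3:i+4,j-3:j+4]; w=np.clip(np.median(w)-w-6,0,None); yy,xx=np.mgrid[i-3:i+4,j-3:j+4]
    u,v=(w*xx).sum()/w.sum(),(w*yy).sum()/w.sum()
    P[k]=ray(c,u,v,.032); print(k,P[k].round(4),round(u,1),round(v,1))
C=sum(P.values())/4
ex=(P["rl"]+P["rr"]-P["fl"]-P["fr"])/180e-3; ey=(P["fl"]+P["rl"]-P["fr"]-P["rr"])/180e-3
print("C",C,"scales",np.linalg.norm(ex),np.linalg.norm(ey),"dot",ex@ey)
yaw=np.arctan2((ex[1]-ey[0]),(ex[0]+ey[1])); print("yaw",yaw)
s=bot.read_camera("scene")
for k in P: print(k,((proj(s,P[k])-[269.5,169.5])*8).round(0))
X=np.array([np.cos(yaw),np.sin(yaw),0]);Y=np.array([-X[1],X[0],0])
for k in P:
    a=1 if k[0]=='r' else -1;b=1 if k[1]=='l' else -1
    t=C+a*.024*X+b*.094*Y; t[2]=.0225
    p=C+a*.045*X+b*.045*Y; print(k,"press",p.round(4),"tab",t.round(4),"px",((proj(c,t)-[244.5,184.5])*8).round(0))
    if k=="fl": q=p.copy()
q[2]=.10
print(goal(q,yaw),goal(q,yaw+np.pi/2),goal(q,yaw-np.pi/2))
E
```

```text
fl [ 0.4708 -0.2556  0.032 ] 276.6 234.5
rl [ 0.5601 -0.2643  0.032 ] 281.4 204.3
rr [ 0.5519 -0.3533  0.032 ] 311.7 209.2
fr [ 0.4624 -0.3455  0.032 ] 307.6 239.6
C [ 0.51131271 -0.30468074  0.032     ] scales 0.9976273149915414 0.9990098628563622 dot 0.0007333998661190333
yaw -0.09230183550572207
fl [359. 265.]
rl [167. 199.]
rr [281. 124.]
fr [470. 183.]
fl press [ 0.4707 -0.2557  0.032 ] tab [ 0.4961 -0.2089  0.0225] px [132. 325.]
rl press [ 0.5603 -0.264   0.032 ] tab [ 0.5439 -0.2133  0.0225] px [152. 197.]
rr press [ 0.552  -0.3536  0.032 ] tab [ 0.5265 -0.4005  0.0225] px [660. 279.]
fr press [ 0.4624 -0.3453  0.032 ] tab [ 0.4788 -0.3961  0.0225] px [643. 408.]
(array([ 0.32  , -0.2452,  0.0923]), array([-7.000e-03,  2.000e-03,  6.017e+00])) (array([ 0.32  , -0.2452,  0.0923]), array([-7.0000e-03, -3.0000e-03, -1.1983e+01])) (array([ 0.32  , -0.2452,  0.0923]), array([-4.0000e-03,  8.0000e-03,  2.4017e+01]))
```

Request:
servo_tool(motion=[[[0.027,-0.02,0.006,0,0,0.5,0],[0.053,-0.041,0.012,0,0,1,0],[0.08,-0.061,0.018,0,0,1.5,0],[0.107,-0.082,0.024,0,0,2,0],[0.133,-0.102,0.03,0,0,2.5,0],[0.16,-0.122,0.036,0,0,3,0],[0.187,-0.143,0.042,0,0,3.5,0],[0.213,-0.163,0.048,0,0,4,0],[0.24,-0.184,0.054,0,0,4.5,0],[0.267,-0.204,0.06,0,0,5,0],[0.293,-0.225,0.066,0,0,5.5,0],[0.32,-0.245,0.072,0,0,6,0],[0.32,-0.245,0.09,0,0,6,0],[0.32,-0.245,0.112,0,0,6,0],[0.32,-0.245,0.132,0,0,6,0],[0.32,-0.245,0.132,0,0,6,0],[0.32,-0.245,0.132,0,0,6,0]]], grip_force=40)

```text
t: 1.72
eef_pos: [0.4701, -0.2559, 0.06]
tool_rot: [-0.0, 0.999, -0.045, -0.001]
contact_force: [-0.1, -0.3, -0.2]
gripper_width: 0.001
grasp_force: 0.0
```

```bash
python3 - <<'E'
from h import *
print(goal([.4707,-.2557,.032],-.0923)); o=bot.get_obs(); print(o["eef_pos"],o["t"],o["contact_force"],o["gripper_width"])
c=bot.read_camera("top"); s=bot.read_camera("scene")
a=cv2.resize(c["img"][185:260,245:345],None,fx=5,fy=5,interpolation=cv2.INTER_CUBIC)
b=cv2.resize(s["img"][150:225,270:370],None,fx=5,fy=5,interpolation=cv2.INTER_CUBIC)
cv2.imwrite("pics/m1.png",cv2.resize(np.hstack([a,b]),(800,300))[...,::-1])
E
```

```text
(array([ 0.0006, -0.0002,  0.028 ]), array([-0.007,  0.024,  0.017]))
[ 0.47014741 -0.25587566  0.06002661] 1.7167 [-0.13014747 -0.33094893 -0.15814318] 0.0006043357328591805
```

View pics/m1.png

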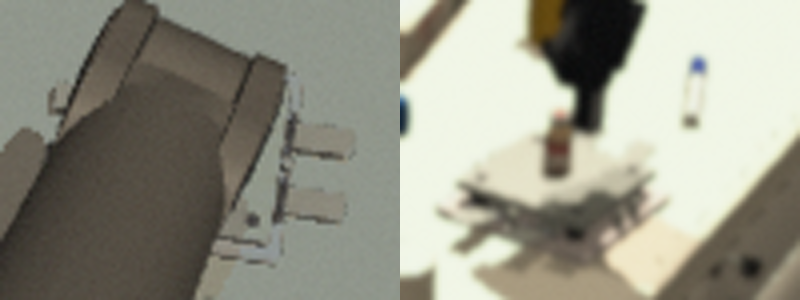

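The left half shows the arm hiding the plate from above. The right half shows the gripper over the plate with its dark fingers ending near (590,130), which is higher than I expected, so I'll zoom in.

```bash
python3 - <<'E'
from h import *
s=bot.read_camera("scene")
b=cv2.resize(s["img"][140:220,270:350],None,fx=7,fy=7,interpolation=cv2.INTER_CUBIC)
cv2.imwrite("pics/m2.png",b[...,::-1])
for p in([.4707,-.2557,.032],bot.get_obs()["eef_pos"]): print((proj(s,p)-[270,140])*7)
E
```

```text
[311.0922507  438.13412946]
[315.05147211 377.24824241]
```

View pics/m2.png

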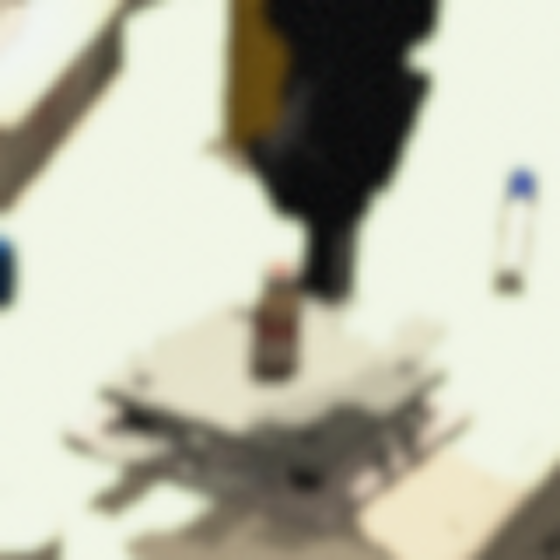

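The body appears at y≈215 and the dark part of the finger ends at y≈298. That gap is shorter than the 73 mm from body to tip, so the lower fingers look light-coloured against the plate. The expected tip at (315,377) fits that, and I'll confirm it by touch.

Request:
servo_tool(motion=[[[0.0006,0,0.01,0,0,0,0],[0.0006,0,0.02,0,0,0,0],[0.0006,0,0.026,0,0,0,0],[0.0006,0,0.028,0,0,0,0],[0.0006,0,0.029,0,0,0,0],[0.0006,0,0.029,0,0,0,0]]])

```text
t: 2.37
eef_pos: [0.4712, -0.2561, 0.0311]
tool_rot: [-0.0, 0.999, -0.045, -0.0]
contact_force: [0.6, 0.3, 0.5]
gripper_width: -0.0
grasp_force: 0.0
```

Request:
servo_tool(motion=[[[0,0,0.001,0,0,0,0],[0,0,0.002,0,0,0,0],[0,0,0.002,0,0,0,0]]])

```text
t: 2.62
eef_pos: [0.4716, -0.2562, 0.0296]
tool_rot: [0.0, 0.999, -0.045, 0.0]
contact_force: [0.2, -0.9, -0.4]
gripper_width: 0.003
grasp_force: 0.0
```

Request:
servo_tool(motion=[[[0,0,0.001,0,0,0,0],[0,0,0.002,0,0,0,0],[0,0,0.002,0,0,0,0]]])

```text
t: 2.87
eef_pos: [0.4714, -0.2562, 0.0274]
tool_rot: [-0.0, 0.999, -0.045, -0.0]
contact_force: [-0.7, -0.1, -1.1]
gripper_width: -0.004
grasp_force: 0.0
```

```bash
python3 - <<'E'
from h import *
s=bot.read_camera("scene"); o=bot.get_obs(); print(o["eef_pos"],o["contact_force"],o["joint_torque"].round(2) if hasattr(o["joint_torque"],"round") else o["joint_torque"])
b=cv2.resize(s["img"][140:220,270:350],None,fx=7,fy=7,interpolation=cv2.INTER_CUBIC)
b=(255*(b/255.)**2).astype(np.uint8)
cv2.imwrite("pics/m3.png",b[...,::-1])
print((proj(s,o["eef_pos"])-[269.5,139.5])*7)
E
```

```text
[ 0.47143882 -0.25617468  0.02746859] [-0.32481376  0.00524658 -0.9059545 ] [-0.000e+00 -5.038e+01  9.800e-01 -1.906e+01  1.000e-02 -1.000e-02
 -0.000e+00]
[312.75074584 449.68657707]
```

View pics/m3.png

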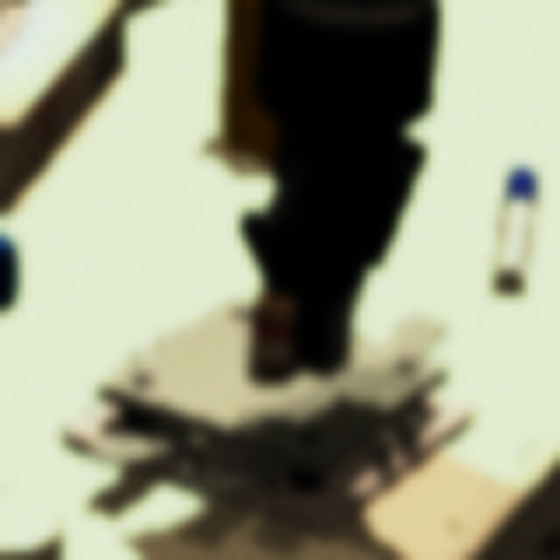

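The dark finger end is now at (325,375), while the TCP should project to (313,450), and there is still no contact. I'll check the TCP projection against the start pictures and look at a before/after difference.

```bash
python3 - <<'E'
from h import *
c=bot.read_camera("top"); s=bot.read_camera("scene")
p=np.array([.2828,-.6121,.1915])
for dz in(0,.035,.073): print(dz,"top",proj(c,p+[0,0,dz]).round(1),"scene",proj(s,p+[0,0,dz]).round(1))
s0=cv2.imread("pics/scene0.png")
f=lambda im,sl:cv2.resize(im[sl],None,fx=8,fy=8,interpolation=cv2.INTER_CUBIC)
A=f(s0,np.s_[95:145,395:445]); sl=np.s_[175:225,285:335]
B=f(s["img"][...,::-1],sl); B=cv2.createCLAHE(4,(2,2)).apply(cv2.cvtColor(B,cv2.COLOR_BGR2GRAY))
cv2.imwrite("pics/m4.png",np.hstack([A,cv2.cvtColor(B,cv2.COLOR_GRAY2BGR)]))
E
```

```text
0 top [421.2 313.6] scene [412.4 134.1]
0.035 top [426.6 314.4] scene [414.2 124.2]
0.073 top [432.8 315.3] scene [416.2 113.3]
```

View pics/m4.png

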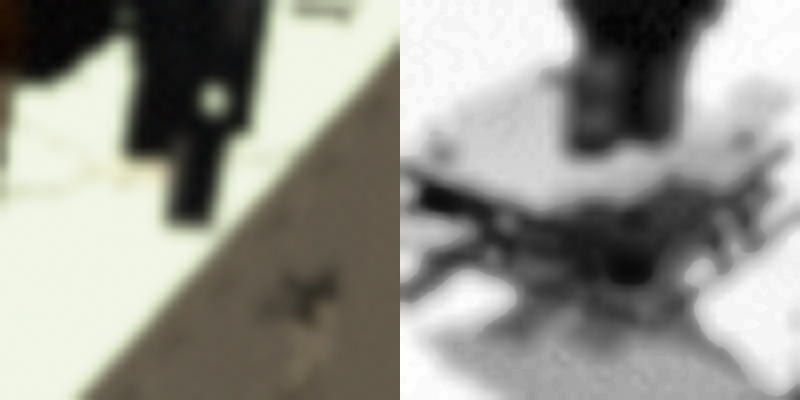

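Left: at the start the finger end is at scene pixel (418.7,122.5), while the TCP projects to (412.4,134.1), so the tip already looked higher than the reading. Right: the vial and finger sit over the plate with clear space below the finger. I'll triangulate the start fingertips in both views.

```bash
python3 - <<'E'
from h import *
c=bot.read_camera("top"); s=bot.read_camera("scene")
p=np.array([.2828,-.6121,.1915]); y=np.array([.42,-.908,0])
for h in(0,.013,.045):
  for k in(-.05,.05):
    q=p+k*y+[0,0,h]; print(h,k,"top",((proj(c,q)-[399.5,289.5])*8).round(),"scene",((proj(s,q)-[394.5,94.5])*8).round())
t0=cv2.imread("pics/top0.png")[290:350,400:475]
t0=(255*(t0/255.)**.5).astype(np.uint8)
cv2.imwrite("pics/m5.png",cv2.resize(t0,None,fx=8,fy=8,interpolation=cv2.INTER_CUBIC))
E
```

```text
0 -0.05 top [ 24. 253.] scene [166. 357.]
0 0.05 top [321. 132.] scene [121. 278.]
0.013 -0.05 top [ 39. 256.] scene [172. 327.]
0.013 0.05 top [339. 134.] scene [126. 250.]
0.045 -0.05 top [ 75. 264.] scene [186. 253.]
0.045 0.05 top [383. 138.] scene [139. 179.]
```

View pics/m5.png

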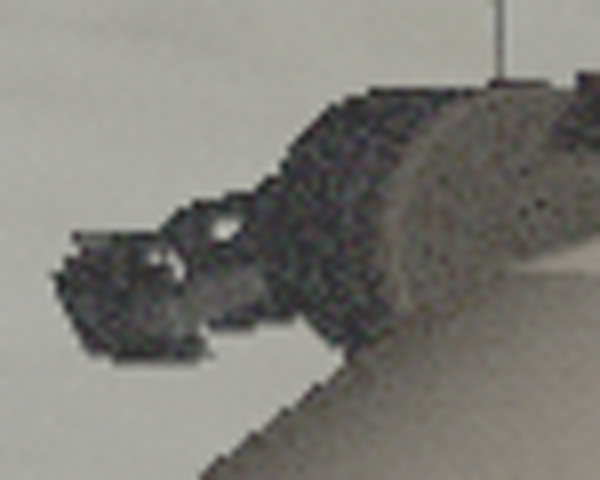

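Both start fingertips fit the reported position in the horizontal plane, but they sit about 35–45 mm higher than the TCP reading (58 mm with the 13 mm of open retraction). The fingers are evidently shorter than the reading implies. I'll go down guarded by force.

Request:
servo_tool(motion=[[[0,0,0.003,0,0,0,0],[0,0,0.006,0,0,0,0],[0,0,0.009,0,0,0,0],[0,0,0.012,0,0,0,0],[0,0,0.012,0,0,0,0]]])

```text
t: 3.53
eef_pos: [0.4709, -0.2559, 0.0147]
tool_rot: [-0.0, 0.999, -0.045, -0.001]
contact_force: [-0.2, -0.3, -0.5]
gripper_width: 0.0
grasp_force: 0.0
```

Request:
servo_tool(motion=[[[0,0,0.002,0,0,0,0],[0,0,0.005,0,0,0,0],[0,0,0.008,0,0,0,0],[0,0,0.008,0,0,0,0]]])

```text
t: 3.87
eef_pos: [0.4711, -0.256, 0.0069]
tool_rot: [-0.0, 0.999, -0.045, -0.0]
contact_force: [0.3, -0.2, -0.2]
gripper_width: -0.003
grasp_force: 0.0
```

Request:
servo_tool(motion=[[[0,0,0.002,0,0,0,0],[0,0,0.004,0,0,0,0],[0,0,0.004,0,0,0,0]]])

```text
t: 4.12
eef_pos: [0.4713, -0.2561, 0.0031]
tool_rot: [-0.0, 0.999, -0.045, -0.0]
contact_force: [-0.7, -0.0, -0.2]
gripper_width: -0.002
grasp_force: 0.0
```

```bash
python3 - <<'E'
from h import *
s=bot.read_camera("scene"); g=cv2.cvtColor(s["img"],cv2.COLOR_RGB2GRAY)
print(bot.get_obs()["eef_pos"]); print("cols 308..322")
for v in range(186,212): print(v,g[v,308:323])
E
```

```text
[ 0.47131833 -0.25615292  0.00332925]
cols 308..322
186 [ 22  15  14  12  13  13  13  12  14  12  15  22  58 138 209]
187 [ 31  21  17  12  15  13  16  13  13  13  19  36  83 158 221]
188 [ 53  42  31  25  16  14  15  15  13  15  26  64 122 183 224]
189 [ 75  67  56  43  27  19  15  15  18  22  42  95 161 203 224]
190 [ 85  83  74  58  35  19  14  18  24  36  57 118 181 214 223]
191 [ 80  79  73  57  34  17  15  19  33  47  70 127 187 212 218]
192 [ 68  67  62  47  30  17  15  21  37  52  73 125 180 204 208]
193 [ 74  71  64  47  27  15  16  22  39  54  74 123 171 192 196]
194 [125 120 107  76  41  17  16  25  40  55  76 124 170 187 190]
195 [181 179 160 110  56  22  17  24  43  56  75 121 161 182 187]
196 [210 206 184 128  61  22  16  27  46  57  70 102 140 164 174]
197 [207 200 180 125  56  24  19  30  47  57  62  83 110 133 144]
198 [185 172 155 112  61  34  27  35  49  58  60  74  88 101 107]
199 [145 134 124  97  66  53  45  49  57  63  67  74  82  86  86]
200 [105  99  96  86  74  67  64  63  67  69  73  79  84  84  81]
201 [86 86 85 82 74 67 65 67 74 79 81 82 82 80 79]
202 [82 83 83 82 76 68 63 69 76 82 83 81 80 79 79]
203 [77 78 80 79 77 72 71 73 78 81 81 80 79 79 83]
204 [73 74 75 77 77 77 77 78 79 78 80 83 85 88 89]
205 [71 70 70 70 70 73 75 76 76 78 80 86 92 97 98]
206 [ 72  73  70  65  60  61  67  70  74  79  86  92 100 110 122]
207 [ 71  72  72  56  45  44  50  59  72  84  94  98 109 133 156]
208 [ 72  73  74  58  38  32  35  50  73  92  97 102 119 154 182]
209 [ 75  77  79  70  52  45  47  61  81  94  97 102 117 150 176]
210 [ 86  87  89  87  77  73  75  82  93  97 101  99 109 129 152]
211 [ 93  92  94  93  93  92  94  95  98 100  97  99 101 116 149]
```

The finger end is at row ≈199 and the disc is visible just below it at (314,202), so the columns align and about 10 mm of gap remains.

Request:
servo_tool(motion=[[[0,0,0.002,0,0,0,0],[0,0,0.004,0,0,0,0],[0,0,0.006,0,0,0,0],[0,0,0.006,0,0,0,0]]])

```text
t: 4.5
eef_pos: [0.4712, -0.2561, -0.0029]
tool_rot: [-0.0, 0.999, -0.045, -0.0]
contact_force: [-0.0, 0.1, -0.5]
gripper_width: -0.001
grasp_force: 0.0
```

Request:
servo_tool(motion=[[[0,0,0.001,0,0,0,0],[0,0,0.002,0,0,0,0],[0,0,0.002,0,0,0,0]]])

```text
t: 4.75
eef_pos: [0.4714, -0.2562, -0.0047]
tool_rot: [-0.0, 0.999, -0.045, -0.0]
contact_force: [0.5, -0.6, 1.0]
gripper_width: -0.001
grasp_force: 0.0
```

Request:
servo_tool(motion=[[[0,0,0.001,0,0,0,0],[0,0,0.002,0,0,0,0],[0,0,0.002,0,0,0,0]]])

```text
t: 5.0
eef_pos: [0.4715, -0.2562, -0.0066]
tool_rot: [-0.0, 0.999, -0.045, -0.0]
contact_force: [-0.7, 0.1, 0.2]
gripper_width: 0.001
grasp_force: 0.0
```

Request:
servo_tool(motion=[[[0,0,0.001,0,0,0,0],[0,0,0.002,0,0,0,0],[0,0,0.002,0,0,0,0]]])

```text
t: 5.25
eef_pos: [0.4716, -0.2563, -0.0068]
tool_rot: [0.0, 0.999, -0.046, 0.0]
contact_force: [-5.3, 2.9, 19.8]
gripper_width: 0.0
grasp_force: 9.8
```

Contact at TCP z ≈ -0.007 with 20 N and no give, so the front left corner is solid. The tip offset is about 39 mm. I'll hold briefly, lift clear of the vial and go to rear left, pressing slightly outward to keep the gripper body away from the vial.

Request:
servo_tool(motion=[[[0,0,0,0,0,0,0],[0,0,0,0,0,0,0],[0,0,-0.012,0,0,0,0],[0,0,-0.03,0,0,0,0],[0,-0.002,-0.036,0,0,0,0],[0.02,-0.004,-0.036,0,0,0,0],[0.045,-0.004,-0.036,0,0,0,0],[0.07,-0.004,-0.036,0,0,0,0],[0.094,-0.004,-0.036,0,0,0,0],[0.094,-0.004,-0.036,0,0,0,0],[0.094,-0.004,-0.025,0,0,0,0],[0.094,-0.004,-0.012,0,0,0,0],[0.094,-0.004,-0.006,0,0,0,0],[0.094,-0.004,-0.003,0,0,0,0],[0.094,-0.004,-0.0015,0,0,0,0],[0.094,-0.004,-0.0005,0,0,0,0],[0.094,-0.004,0,0,0,0,0],[0.094,-0.004,0,0,0,0,0]]])

```text
t: 6.75
eef_pos: [0.5624, -0.2602, -0.0069]
tool_rot: [-0.001, 0.999, -0.046, -0.002]
contact_force: [-11.3, 5.8, 25.4]
gripper_width: -0.002
grasp_force: 13.0
```

Rear left is solid too (25 N, no give). Next is rear right.

Request:
servo_tool(motion=[[[0,0,0,0,0,0,0],[0,0,-0.012,0,0,0,0],[0,0,-0.03,0,0,0,0],[0,0,-0.036,0,0,0,0],[0,0.02,-0.036,0,0,0,0],[0,0.045,-0.036,0,0,0,0],[0,0.07,-0.036,0,0,0,0],[0,0.098,-0.036,0,0,0,0],[0,0.098,-0.036,0,0,0,0],[0,0.098,-0.025,0,0,0,0],[0,0.098,-0.012,0,0,0,0],[0,0.098,-0.006,0,0,0,0],[0,0.098,-0.003,0,0,0,0],[0,0.098,-0.0015,0,0,0,0],[0,0.098,-0.0005,0,0,0,0],[0,0.098,0,0,0,0,0],[0,0.098,0,0,0,0,0]]])

```text
t: 8.17
eef_pos: [0.5554, -0.3557, -0.0068]
tool_rot: [-0.001, 0.999, -0.045, -0.002]
contact_force: [-10.2, 6.0, 25.9]
gripper_width: -0.001
grasp_force: 12.5
```

Rear right is solid as well. Next is front right.

Request:
servo_tool(motion=[[[0,0,0,0,0,0,0],[0,0,-0.012,0,0,0,0],[0,0,-0.03,0,0,0,0],[0,0,-0.036,0,0,0,0],[-0.02,0,-0.036,0,0,0,0],[-0.045,0,-0.036,0,0,0,0],[-0.07,0,-0.036,0,0,0,0],[-0.098,0,-0.036,0,0,0,0],[-0.098,0,-0.036,0,0,0,0],[-0.098,0,-0.025,0,0,0,0],[-0.098,0,-0.012,0,0,0,0],[-0.098,0,-0.006,0,0,0,0],[-0.098,0,-0.003,0,0,0,0],[-0.098,0,-0.0015,0,0,0,0],[-0.098,0,-0.0005,0,0,0,0],[-0.098,0,0,0,0,0,0],[-0.098,0,0,0,0,0,0]]])

```text
t: 9.58
eef_pos: [0.4594, -0.3487, -0.0083]
tool_rot: [-0.0, 0.999, -0.045, 0.0]
contact_force: [-1.8, 2.6, 4.8]
gripper_width: -0.001
grasp_force: 2.4
```

Front right gives way, with only 4.8 N at -0.0083. I'll press it to the bottom of its dip.

Request:
servo_tool(motion=[[[0,0,0.001,0,0,0,0],[0,0,0.002,0,0,0,0],[0,0,0.003,0,0,0,0],[0,0,0.004,0,0,0,0],[0,0,0.005,0,0,0,0],[0,0,0.005,0,0,0,0],[0,0,0.005,0,0,0,0]]])

```text
t: 10.17
eef_pos: [0.4593, -0.3492, -0.0118]
tool_rot: [-0.0, 0.999, -0.045, 0.0]
contact_force: [-5.1, 4.8, 17.5]
gripper_width: -0.001
grasp_force: 8.8
```

The corner bottoms out: 17.5 N after about 5 mm of dip. Front right is the soft corner. I'll release it gently, then move over its tab.

Request:
servo_tool(motion=[[[0,0,-0.003,0,0,0,0],[0,0,-0.006,0,0,0,0],[0,0,-0.009,0,0,0,0],[0,0,-0.02,0,0,0,0],[0,0,-0.03,0,0,0,0],[0.01,0.02,-0.03,0,0,0,0],[0.025,0.046,-0.03,0,0,0,0],[0.025,0.046,-0.03,0,0,0,0],[0.025,0.046,-0.018,0,0,0,0],[0.025,0.046,-0.008,0,0,0,0],[0.025,0.046,-0.002,0,0,0,0],[0.025,0.046,0.0,0,0,0,0],[0.025,0.046,0.0,0,0,0,0]]])

```text
t: 11.25
eef_pos: [0.4787, -0.3961, -0.0146]
tool_rot: [-0.001, 0.999, -0.045, -0.001]
contact_force: [0.1, 0.3, -0.5]
gripper_width: 0.005
grasp_force: 0.0
```

```bash
python3 - <<'E'
from h import *
print(goal([.4788,-.3961,-.0163],-.0923),bot.get_obs()["contact_force"])
c=bot.read_camera("top"); s=bot.read_camera("scene")
a=cv2.resize(c["img"][185:260,245:345],(400,300),interpolation=cv2.INTER_CUBIC)
b=cv2.resize(s["img"][150:213,270:354],(400,300),interpolation=cv2.INTER_CUBIC)
cv2.imwrite("pics/m6.png",np.hstack([a,b])[...,::-1])
E
```

```text
(array([ 0.0001, -0.    ,  0.0017]), array([-0.019,  0.027,  0.026])) [ 0.11624158  0.30060733 -0.47501565]
```

View pics/m6.png

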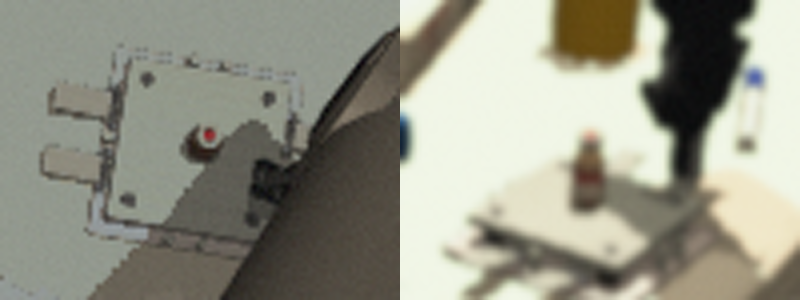

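The vial still stands at about (205,140) in the top half, the left tabs are untouched, and the gripper is beside the plate's right edge over the FR tab. Now I'll press the tab.

Request:
servo_tool(motion=[[[0,0,0.001,0,0,0,0],[0,0,0.002,0,0,0,0],[0,0,0.003,0,0,0,0],[0,0,0.004,0,0,0,0],[0,0,0.005,0,0,0,0],[0,0,0.005,0,0,0,0]]])

```text
t: 11.85
eef_pos: [0.4801, -0.3983, -0.0177]
tool_rot: [0.001, 0.999, -0.046, 0.001]
contact_force: [-2.0, -0.0, 4.7]
gripper_width: 0.003
grasp_force: 2.1
```

Request:
servo_tool(motion=[[[0,0,0.001,0,0,0,0],[0,0,0.002,0,0,0,0],[0,0,0.003,0,0,0,0],[0,0,0.004,0,0,0,0],[0,0,0.004,0,0,0,0]]])

```text
t: 12.27
eef_pos: [0.48, -0.3988, -0.0217]
tool_rot: [0.001, 0.999, -0.046, 0.001]
contact_force: [-0.8, -1.2, 4.1]
gripper_width: 0.001
grasp_force: 2.1
```

Request:
servo_tool(motion=[[[0,0,0.001,0,0,0,0],[0,0,0.002,0,0,0,0],[0,0,0.003,0,0,0,0],[0,0,0.003,0,0,0,0],[0,0,0.003,0,0,0,0]]])

```text
t: 12.68
eef_pos: [0.4802, -0.3989, -0.0231]
tool_rot: [0.001, 0.999, -0.046, 0.001]
contact_force: [-4.8, 1.7, 18.1]
gripper_width: 0.001
grasp_force: 9.0
```

The tab has hit its end stop at -0.0231 (flat expected at about -0.0228) with 18 N. I'll hold for a moment, then lift and back away.

Request:
servo_tool(motion=[[[0,0,0.001,0,0,0,0],[0,0,0.001,0,0,0,0],[0,0,0.001,0,0,0,0],[0,0,-0.003,0,0,0,0],[0,0,-0.01,0,0,0,0],[0,0,-0.03,0,0,0,0],[0,0,-0.06,0,0,0,0],[0,0,-0.09,0,0,0,0],[0,0,-0.12,0,0,0,0],[0,0.03,-0.14,0,0,0,0],[0,0.065,-0.14,0,0,0,0],[0,0.1,-0.14,0,0,0,0],[-0.02,0.13,-0.14,0,0,0,0],[-0.05,0.16,-0.14,0,0,0,0],[-0.08,0.19,-0.14,0,0,0,0],[-0.11,0.21,-0.14,0,0,0,0],[-0.11,0.21,-0.14,0,0,0,0]]])

```text
t: 14.1
eef_pos: [0.3394, -0.6031, 0.1143]
tool_rot: [0.002, 0.999, -0.052, -0.003]
contact_force: [-2.5, -1.5, -0.7]
gripper_width: 0.001
grasp_force: 0.0
```

```bash
python3 - <<'E'
from h import *
print(bot.get_obs()["eef_pos"])
c=bot.read_camera("top"); t0=cv2.imread("pics/top0.png")
a=c["img"][...,::-1]
d=np.abs(a.astype(int)-t0).max(2)
m=(cv2.medianBlur(d.astype(np.uint8),3)>30).astype(np.uint8)
n,l,st,ce=cv2.connectedComponentsWithStats(m)
print(st[1:][st[1:,4]>4].tolist())
# discs & vial cap now vs before
for im in(t0,a):
    r=im.astype(int); k=(r[...,2]-r[...,1]>40); k[:200]=0;k[250:]=0;k[:,:270]=0;k[:,325:]=0
    print("cap",np.argwhere(k).mean(0))
g=cv2.cvtColor(np.ascontiguousarray(a),cv2.COLOR_BGR2GRAY);g0=cv2.cvtColor(t0,cv2.COLOR_BGR2GRAY)
for n,v0,v1,u0,u1 in(("FR",230,243,313,334),("RR",214,227,316,336)):
    print(n); print(np.hstack([g0[v0:v1:2,u0:u1:2],0*g[v0:v1:2,:1],g[v0:v1:2,u0:u1:2]]))
E
```

```text
[ 0.33936028 -0.60307647  0.11432993]
[[319, 257, 193, 127, 8795], [370, 268, 9, 4, 21], [461, 323, 51, 61, 1646], [450, 344, 13, 16, 121], [206, 347, 7, 4, 23], [427, 361, 34, 23, 363], [182, 362, 13, 9, 57], [479, 362, 5, 3, 10], [269, 370, 47, 14, 393], [226, 378, 7, 6, 27]]
cap [218.5 297. ]
cap [218.5 297. ]
FR
[[136  88 131 139 140 137 137 140 140 139 140   0 136  64 132 142 139 140
  140 141 140 141 140]
 [136  53 127 132 128 124 118 140 137 140 137   0 138  55 139 141 124 120
  141 140 137 140 141]
 [135  65 127 127 128 128 128 128 128 134 139   0 134  65 141 141 140 140
  143 139 141 130 141]
 [123  69 127 127 128 129 129 129 131 117 139   0 125  73 141 143 139 140
  141 138 139 125 142]
 [ 79  64 101 112 123 120 128 132 130 120 139   0  76  66 117 131 132 136
  141 140 138 140 142]
 [ 76 103 138 137 138 134  88  87 111 140 140   0  79 102 140 141 140 139
   88  86 120 140 142]
 [139 138 139 142 134 138 139 141 140 136 141   0 141 139 139 139 139 141
  140 140 140 141 141]]
RR
[[128  72 136 142 139 138 141 140 138 138   0 133  73 135 142 141 141 141
  143 141 138]
 [100  72 128 129 125 112 118 140 137 139   0 102  74 127 131 125 114 118
  139 140 142]
 [ 81  82 124 127 127 128 129 129 128 138   0  84  83 129 127 127 129 131
  130 131 140]
 [ 98 106 125 128 131 129 129 131 129 138   0  99 109 125 125 130 131 130
  131 132 141]
 [ 84  76  89 108 124 123 126 129 130 140   0  87  75  90 109 124 126 128
  131 133 140]
 [112 119 138 138 130  88  90  92 117 141   0 112 123 140 137 130  89  90
   95 117 139]
 [125 131 140 140 141 140 139 141 140 138   0 126 129 139 141 141 139 140
  142 140 143]]
```

The FR tab's shading now matches a level face, the RR tab and vial cap are unchanged, and the only other image changes come from the arm.

```bash
python3 -c "
from station import bot
print(bot.hand_in())"
```

```text
the job is handed in; nothing more can be done
None
```

The front right corner was the one that rocked; I pressed its shim down to the end stop, left the other three shims and the vial undisturbed, and handed the job in at about 14 s (no verdict came back).

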